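# Find the soft rubber mount with a spring-pin gauge

### The job

One of the three rubber mounts in the row has gone soft: take the spring-pin gauge from its holder, press it straight down onto the mounts, gently, until its sprung foot is seated on the sleeve's rim, and find the one whose core the pin sinks deep into (seat the gauge on that one too and hold it a moment, even if the others are already ruled out). Then slide that nest's reject tab fully back to its stop, leaving the other two tabs forward, and see that the gauge ends up hanging upright in its holder again. Never overload the gauge's foot, and do not disturb the things standing around.

Things in the scene. Friction and masses are not known exactly. Their poses are not given: they have to be found in the camera images.
- rail: steel base plate 150 x 330 x 14 mm, fixed to the table, with three alike grey nest blocks (110 mm in x, 64 mm in y) in a row along its y, 100 mm apart. Each carries a rubber mount in an upright steel sleeve and, behind it, a sliding reject tab. Origin at the centre of the underside, x away from the robot across the row, y along the row to the left, z up
- seat_left (a point): point on the axis of the left (rail y = +100 mm) mount's sleeve (40 mm outside, 19 mm inside, 14 mm tall, filled flush with a black rubber core 18 mm across), 64 mm above the table, with the rail's axes. The sleeve's top rim really stands 60 to 68 mm above the table, different for each nest and not told: find it by feel. The tab's near face is 42 mm beyond this point in +x at the start.
- seat_mid (a point): point on the axis of the middle mount's sleeve (40 mm outside, 19 mm inside, 14 mm tall, filled flush with a black rubber core 18 mm across), 64 mm above the table, with the rail's axes. The sleeve's top rim really stands 60 to 68 mm above the table, different for each nest and not told: find it by feel. The tab's near face is 42 mm beyond this point in +x at the start.
- seat_right (a point): point on the axis of the right (rail y = -100 mm) mount's sleeve (40 mm outside, 19 mm inside, 14 mm tall, filled flush with a black rubber core 18 mm across), 64 mm above the table, with the rail's axes. The sleeve's top rim really stands 60 to 68 mm above the table, different for each nest and not told: find it by feel. The tab's near face is 42 mm beyond this point in +x at the start.
- gauge_grip (a point): centre of the gauge's black grip barrel (30 mm across, 60 mm tall; z along the gauge, upwards). Below this point: underside of a 52 mm flange at 35 mm, a 22 mm neck, the flat underside of the sprung steel foot collar (28 mm across) at 80 mm, and through its middle the tip of a sprung steel pin, 6 mm across, at 86 mm. Mass about 0.25 kg
- gauge_pin (a joint): the reading: how far the sprung pin is pushed up into the gauge, in m, 0 free, at most 0.011; spring 2 N/mm. With the foot on the rim it reads below 3 mm on the soft core (the pin sinks in), over 4 mm on a firm one. By force: pressing in takes 0.26 N per mm on the soft core, 1.5 N per mm on a firm one, until after 6 mm the foot meets the rim
- gauge_foot (a joint): how far the sprung foot collar is pushed up, in m, 0 free, bottoms at 0.006; its spring of 3 N/mm adds to the pin's. Seated on the rim at 1 mm or more, overloaded above 4.2 mm. Total force on the soft mount: 5 N at 1 mm, 15 N at 4.2 mm; on a firm one 13 N and 28 N. About 10 N is right to tell soft from firm
- holder_mouth (a point): centre of the mouth of the gauge's holder, an steel tube 46 mm outside, 36 mm inside, 62 mm tall, on a fixed dark foot plate 90 x 90 x 6 mm; this point is at the rim, 62 mm above the table. The gauge hangs in it by its flange, so that its grip centre is 35 mm above this point.
- pad_1 (a joint): how far the rubber core of one of the three mounts has sunk, in m: 0 untouched, grows downwards, stop at 0.0105. Which of the three seats this mount sits in is not told and changes from start to start.
- tab_1 (a joint): how far the reject tab of the nest with joint pad_1 has slid, in m: 0 forward (start), 0.025 fully back at its stop; moves along the rail's +x with about 2 N of friction, stays where left. Its place in the row is not told. The tab is an upright dark steel plate behind the sleeve, 10 mm thick in x, 24 mm wide; its top is 25.5 mm above the sleeve's rim.
- pad_2 (a joint): how far the rubber core of one of the three mounts has sunk, in m: 0 untouched, grows downwards, stop at 0.0105. Which of the three seats this mount sits in is not told and changes from start to start.
- tab_2 (a joint): how far the reject tab of the nest with joint pad_2 has slid, in m: 0 forward (start), 0.025 fully back at its stop; moves along the rail's +x with about 2 N of friction, stays where left. Its place in the row is not told. The tab is an upright dark steel plate behind the sleeve, 10 mm thick in x, 24 mm wide; its top is 25.5 mm above the sleeve's rim.
- pad_3 (a joint): how far the rubber core of one of the three mounts has sunk, in m: 0 untouched, grows downwards, stop at 0.0105. Which of the three seats this mount sits in is not told and changes from start to start.
- tab_3 (a joint): how far the reject tab of the nest with joint pad_3 has slid, in m: 0 forward (start), 0.025 fully back at its stop; moves along the rail's +x with about 2 N of friction, stays where left. Its place in the row is not told. The tab is an upright dark steel plate behind the sleeve, 10 mm thick in x, 24 mm wide; its top is 25.5 mm above the sleeve's rim.
- tape_roll: bystander: roll of packing tape lying flat, 110 mm across, 48 mm high, origin under its centre
- bush_1: bystander: black plastic bush standing, 45 mm across, 88 mm tall, origin under its centre
- gear_motor_3: bystander: small gear motor standing, 112 x 105 x 162 mm, origin under its centre
There are look-alikes about, which are no part of the job. Leave any pink or red look-alike of the part that bears pad_3 alone.

How it is judged:
On the way, in this order (a step that is already met when the one before it is completed fails the run):
1. the gauge is seated on the soft mount: foot pushed up at least 1 mm, the pin carrying load, the soft core sunk at least 4.5 mm (value of joint pad_2 above 0.0045 m and value of joint gauge_foot above 0.001 m and value of joint gauge_pin above 0.0004 m), for 0.2 s.
2. the soft mount's reject tab is slid back to its stop (22 mm or more) (value of joint tab_2 above 0.022 m), for 0.2 s.
At the end, for the whole second after the job is handed in: The soft mount's reject tab is back (22 mm or more of 25), the other two tabs are forward (under 5 mm), nothing presses on the mounts, and the gauge hangs upright in its holder (within 12 mm sideways, 4 mm in height, 0.12 rad) (value of joint tab_2 above 0.022 m and value of joint each of tab_1, tab_3 below 0.005 m and value of joint each of pad_1, pad_2, pad_3 below 0.001 m and horizontal distance between gauge_grip and holder_mouth below 0.012 m and z of gauge_grip in the frame of holder_mouth between 0.031 and 0.039 m and angle between gauge_grip's own z axis and vertical below 0.12 rad); the robot touches nothing.
It fails at once if the gauge's foot is overloaded (pushed up more than 4.2 mm) (value of joint gauge_foot above 0.0042 m).
It fails at once if the tab of a good mount is slid back (value of joint any of tab_1, tab_3 above 0.01 m).
It fails at once if a bystander is pushed more than 20 mm (distance of any of tape_roll, bush_1, gear_motor_3 from where it was at the start of the episode above 0.02 m).
It also fails if it takes over 67 s, if anything falls off the work surface, if the arm or the gripper's body presses on something with over 40 N, if the wrist force passes 120 N, or if a joint passes its speed limit or range.

### The arm

A 6-joint arm with a two-finger parallel gripper is mounted at the origin on the work surface; the furniture and walls round the work are solid. World frame = base frame: x ahead of the robot, y to its left, z up, the work surface at z = 0. Lengths are in m, angles in rad, forces in N, time in s.
With the tool pointing down it reaches from about 0.425 to 0.95 m from the base axis. Payload 3.5 kg.
Tool frame: the origin (TCP) lies midway between the tips of the shut fingers; the grasp point (between the pads) lies 19 mm behind it; x points along the fingers, y is the direction in which the jaws open and shut, and the axes are right-handed (so a half turn about x gives the same grasp; the last joint's range is limited). The gripper opens to 85 mm and grips with 20 to 120 N. Pads are 22 mm wide; open, the fingers measure 114 mm over their backs; the gripper's body (76 mm by 85 mm) begins 54 mm behind the grasp point. The pads swing forward as they close: fully open they stand 13 mm farther back than shut.
Start: joints at [-1.477, 0.286, 1.577, -0, 1.279, -0.15], TCP at [0.163, -0.655, 0.231] pointing down, gripper open.
Joint ranges: [-2.77, 2.77], [-0.9, 2.22], [0.21, 2.48], [-1.53, 4.67], [0.24, 2.81], [-2.84, 2.84]. Speed limits (rad/s): [2.79, 2.79, 3.14, 3.14, 3.14, 3.14].

### API

Orientations are given as a unit quaternion [x, y, z, w].
In Python, from plant import ctrl, vision gives the robot as it stands. The module is installed in compiled form; this text tells all that it offers.
- The arm moves only by the tool play_rows, never from a script. Its arguments are lists of equal length, an entry for each row: "claw": the closure in counts, from 0 (fully open) to 255 (shut); "travel": the shift along the tool's x, y, z in m, a list of three; "dr": the turn, a rotation vector about the tool's x, y, z in rad, a list of three. In form: {"claw": [claw, ...], "travel": [[tx, ty, tz], ...], "dr": [[wx, wy, wz], ...]}. A call has 1 to 20 rows; each row is the pose to reach, as a shift and turn from the pose measured when the call began, along the tool's axes at that moment; what a row does not reach only later rows make up. A row lasts 1/10 s, in which the tool goes at most 50 mm and 8.59 degrees, less where a joint would pass 70% of its speed; a pose out of reach is approached as far as the arm can. A call with a gripper value outside its range is refused whole. The fingers move at their own pace and stop on an object; "force" is the grip in N (left out, the last holds). Time passes only in rows, so rows that repeat a pose let the fingers close. It gives the time, the measured TCP pose, the force and the opening at its end, in the units of the state.
- ctrl.get_state(): the state, without advancing time (a new reading comes with each control period).
- vision.read_camera(name): name is "scene" or "side" or "wrist"; returns a dict with "img" (480x640x3 uint8, red, green, blue), "range_z" (480x640 float32, m along the optical axis (not along the pixel's ray), 0 where there is no reading), "K" (3x3 intrinsics, pixels), "distortion" ([k1, k2, p1, p2, k3] as OpenCV has them; the pictures are not rectified), "world_to_cam" (4x4, takes a point from world to camera coordinates). Camera axes: x right, y up, looking along -z (the intrinsics and any distortion apply to the point x, -y, -z); pixel columns grow to the right and rows downward; lengths in m; the calibration is good to about 2 mm. A picture is of the moment at which its call begins.
- ctrl.sign_off(): hands the job in, once; it reports no verdict.
The state is a dict: "time": time; "qpos": joint angles; "dq": joint speeds; "joint_efforts": joint torques, N m; "eef_pos": TCP position; "tcp_rot": TCP orientation; "contact_force": force on the tool from outside, world axes, zero at the start; "wrist_torque": the same for the moment, N m; "opening": opening from 0.0 (shut) to 1.0 (fully open).
Only numpy, scipy, OpenCV 4.12 (cv2) and the standard library are available. Lean on these libraries where they do the work, as an engineer would, in place of code of your own. Each camera call takes 0.05 s, during which the arm holds its last target.

## Working session

There is one attempt and no reset: what is moved stays moved. The work goes in short steps, Python scripts to look and compute and a tool call to move; the robot and the scene stay as the last step left them, time stands still between calls to the robot, and variables do not carry over. Pictures are saved under pics/ and viewed, and the job is handed in when it is done.

Besides the shell and the picture viewer there is one more tool, called after "Emit:" by a JSON object that holds its "op" and its "data", one argument or row to a line. play_rows: Moves the arm, as the interface text tells. Its arguments: {"type":"object","properties":{"claw":{"type":"array","items":{"type":"number"}},"travel":{"type":"array","items":{"type":"array","items":{"type":"number"}}},"dr":{"type":"array","items":{"type":"array","items":{"type":"number"}}},"force":{"type":"number"}},"required":["claw","travel","dr"]}

```bash
mkdir -p pics
python3 - <<'E'
from plant import ctrl, vision
import cv2
s=ctrl.get_state(); print(s)
for n in ["scene","side","wrist"]:
    r=vision.read_camera(n); cv2.imwrite(f"pics/{n}0.png",r["img"][:,:,::-1]); print(n,r["K"],r["distortion"],r["world_to_cam"])
E
```

```text
{'time': 0.0, 'qpos': array([-1.47698076e+00,  2.87185175e-01,  1.57818597e+00, -1.22466206e-05,
        1.27858293e+00, -1.49980696e-01]), 'dq': array([-0.00051672,  0.00031073,  0.00048487,  0.00039427, -0.00166161,
        0.00029787]), 'joint_efforts': array([-9.38400553e-04, -4.05984735e+01, -2.92627341e+01, -1.63967325e-04,
        5.80900771e-03,  1.37245803e-05]), 'eef_pos': array([ 0.16291337, -0.65436798,  0.22992931]), 'tcp_rot': array([ 0.70187844,  0.08681755, -0.70183984,  0.0851482 ]), 'contact_force': array([-0.24919818,  0.32502656, -0.30402968]), 'wrist_torque': array([ 0.0333007 , -0.00630499,  0.01443898]), 'opening': 0.9975826372455731}
scene [[482.1727588    0.         318.54715557]
 [  0.         482.1727588  233.10266118]
 [  0.           0.           1.        ]] [-0.07218076  0.          0.          0.          0.        ] [[-0.90528679 -0.42409167 -0.02453744  0.51879797]
 [ 0.20272274 -0.48205858  0.85236319 -0.16810655]
 [-0.37330862  0.76665884  0.52237429 -0.95452331]
 [ 0.          0.          0.          1.        ]]
side [[505.59436092   0.         315.500583  ]
 [  0.         505.59436092 251.27323065]
 [  0.           0.           1.        ]] [-0.1079661  0.         0.         0.         0.       ] [[-0.91711934 -0.39854347 -0.0074304   0.50576317]
 [ 0.21395748 -0.50791093  0.83441518 -0.18963214]
 [-0.33632471  0.76366851  0.55108629 -1.02859516]
 [ 0.          0.          0.          1.        ]]
wrist [[346.67213136   0.         318.34425441]
 [  0.         346.67213136 242.7869831 ]
 [  0.           0.           1.        ]] [-0.05343687  0.          0.          0.          0.        ] [[ 0.241189   -0.97047406 -0.0028229  -0.67370609]
 [ 0.93136422  0.23228467 -0.28036497  0.03590407]
 [ 0.27274265  0.06499179  0.95988932 -0.38049823]
 [ 0.          0.          0.          1.        ]]
```

View pics/scene0.png

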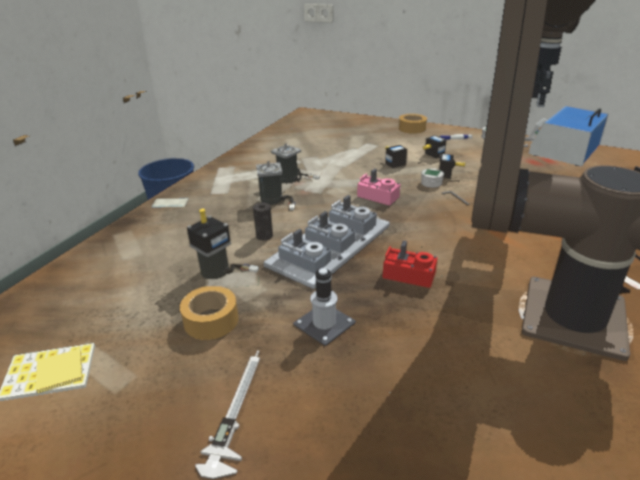

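View pics/side0.png

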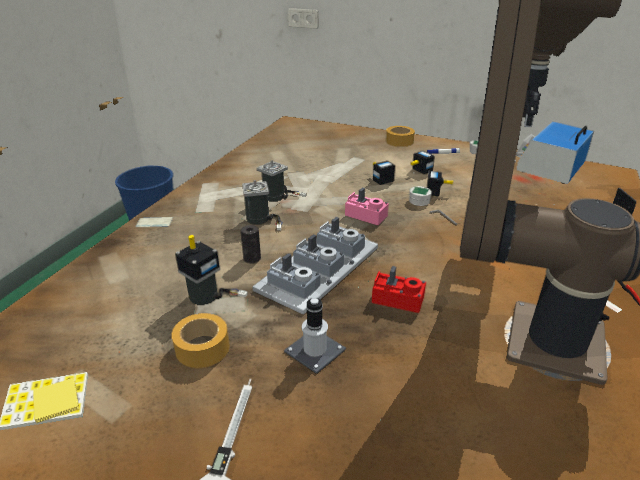

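View pics/wrist0.png

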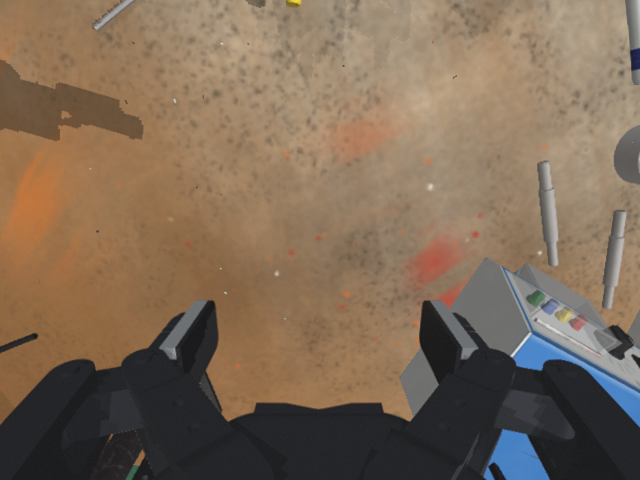

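The scene and side views show the rail around (320,260), the gauge in its holder near (315,330), the pink and red look-alikes, and the bystanders: tape (200,340), bush (251,243), and motor (198,270). Next I'll take a world-coordinate measurement.

```bash
cat > h.py <<'E'
import numpy as np, cv2
from plant import ctrl, vision
def cam(n): 
    r=vision.read_camera(n); r["T"]=np.linalg.inv(r["world_to_cam"]); return r
def rays(r,uv):
    p=cv2.undistortPoints(np.float64(uv).reshape(-1,1,2),r["K"],r["distortion"]).reshape(-1,2)
    d=np.c_[p[:,0],-p[:,1],-np.ones(len(p))]
    return r["T"][:3,3], d@r["T"][:3,:3].T
def plane(r,uv,z):
    o,d=rays(r,uv); return o+d*((z-o[2])/d[:,2])[:,None]
def cloud(r):
    h,w=r["range_z"].shape; g=np.stack(np.meshgrid(np.arange(w),np.arange(h)),-1).reshape(-1,2)
    o,d=rays(r,g); return (o+d*r["range_z"].reshape(-1,1)).reshape(h,w,3)
def proj(r,P):
    P=np.atleast_2d(P); c=P@r["world_to_cam"][:3,:3].T+r["world_to_cam"][:3,3]
    c=c*[1,-1,-1]
    return cv2.projectPoints(c.reshape(-1,1,3),np.zeros(3),np.zeros(3),r["K"],r["distortion"])[0].reshape(-1,2)
E
python3 - <<'E'
from h import *
for n in ["scene","side"]:
    r=cam(n); C=cloud(r); np.savez(f"{n}.npz",**r)
    for name,uv in dict(tape=(200,320) ,bush=(251,232),grip=(314,310),rail=(300,300),plate=(330,355),table=(450,400)).items():
        print(n,name,C[uv[1],uv[0]].round(3))
    cv2.imwrite(f"pics/{n}_crop.png",cv2.resize(r["img"][170:380,150:440,::-1],None,fx=2.75,fy=2.75,interpolation=cv2.INTER_CUBIC))
E
```

```text
scene tape [0.655 0.351 0.047]
scene bush [ 0.784 -0.03  -0.003]
scene grip [0.47  0.237 0.046]
scene rail [ 0.537  0.17  -0.002]
scene plate [ 0.414  0.29  -0.001]
scene table [0.188 0.307 0.002]
side tape [0.693 0.269 0.044]
side bush [ 0.73  -0.016  0.087]
side grip [0.452 0.233 0.123]
side rail [0.548 0.095 0.014]
side plate [0.423 0.223 0.008]
side table [0.18  0.24  0.002]
```

View pics/side_crop.png

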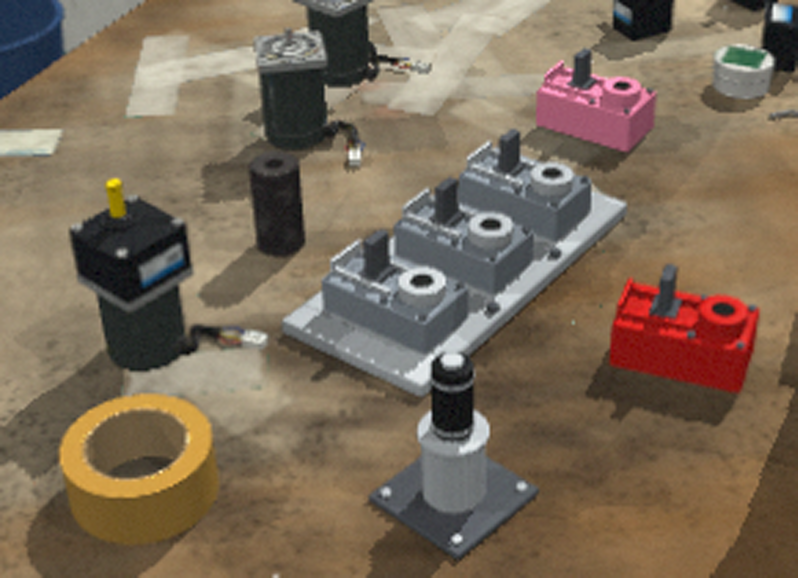

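Run:
```python
from h import *
r=dict(np.load("side.npz")); C=cloud(r)
S=2.75
for nm,(u,v) in dict(L=(421,281),M=(491,225),R=(551,175)).items():
    uv=np.array([[150+u/S,170+v/S]]); ui,vi=np.round(uv[0]).astype(int)
    W=C[vi-12:vi+13,ui-14:ui+15].reshape(-1,3); img=r["img"][vi-12:vi+13,ui-14:ui+15].reshape(-1,3).astype(int)
    print(nm,uv,plane(r,uv,.064).round(4),C[vi,ui].round(4))
    b=(img.min(1)>165); m=b&(W[:,2]>.055)
    print(" bright z pct",np.percentile(W[m,2],[5,25,50,75,95]).round(4),m.sum(), W[m].mean(0).round(4))
# corners of plate
for uv in [(284,330),(418,392),(626,205)]:
    print(plane(r,[[150+uv[0]/S,170+uv[1]/S]],.014).round(4))
# gauge: grip points
m=(C[...,2]>.075)&(C[...,2]<.122)&(abs(C[...,0]-.45)<.05)&(abs(C[...,1]-.235)<.05)
P=C[m]; print(m.sum(),P.mean(0),P.max(0),P.min(0)); 
# circle fit w. fixed radius 15
from scipy.optimize import least_squares
for lo,hi in[(.075,.12)]:
    f=least_squares(lambda c:np.hypot(P[:,0]-c[0],P[:,1]-c[1])-.015,P.mean(0)[:2]-[.0,-.0],loss='soft_l1',f_scale=.002); print(f.x,f.cost)
# gauge top
m=(C[...,2]>.120)&(abs(C[...,0]-.45)<.04)&(abs(C[...,1]-.235)<.04);print(C[m].mean(0),C[m].max(0))
# rim of holder
m=(C[...,2]>.03)&(C[...,2]<.058)&(abs(C[...,0]-.45)<.06)&(abs(C[...,1]-.235)<.05)
P=C[m];f=least_squares(lambda c:np.hypot(P[:,0]-c[0],P[:,1]-c[1])-.023,P.mean(0)[:2],loss='soft_l1',f_scale=.002); print('tube',f.x,f.cost,m.sum())
# plate corners: rows
for uv in [(370,497),(457,556),(538,492)]:
    print(plane(r,[[150+uv[0]/S,170+uv[1]/S]],.006).round(4))
```

```text
L [[303.09090909 272.18181818]] [[0.5559 0.0585 0.064 ]] [0.5578 0.055  0.0617]
 bright z pct [0.0587 0.0596 0.0606 0.0616 0.0629] 96 [0.5586 0.0525 0.0607]
M [[328.54545455 251.81818182]] [[ 0.5346 -0.0404  0.064 ]] [ 0.5347 -0.0435  0.0616]
 bright z pct [0.0602 0.0612 0.062  0.0628 0.0639] 65 [ 0.5375 -0.0439  0.0621]
R [[350.36363636 233.63636364]] [[ 0.5154 -0.1385  0.064 ]] [ 0.5164 -0.1386  0.0627]
 bright z pct [0.0622 0.0634 0.0641 0.0649 0.066 ] 67 [ 0.5182 -0.1428  0.0639]
[[0.6624 0.1046 0.014 ]]
[[0.5255 0.133  0.014 ]]
[[ 0.4575 -0.1923  0.014 ]]
291 [0.45446632 0.22785982 0.09853212] [0.47377113 0.23403993 0.12171042] [0.4430747  0.21015019 0.07506349]
[0.45910428 0.21698253] 0.00014674248267988952
[0.45698072 0.22211504 0.12753481] [0.47348167 0.23302648 0.13353084]
tube [0.45957818 0.21635213] 0.00010103060162743148 227
[[0.5125 0.2455 0.006 ]]
[[0.4311 0.2736 0.006 ]]
[[0.4016 0.1926 0.006 ]]
```

```bash
cat >> h.py <<'E'
from scipy.spatial.transform import Rotation as R
def rel(pos,yaw=None,Rt=None):
    """shift/turn from present pose; yaw = angle of tool y axis in world, tool down"""
    s=ctrl.get_state(); R0=R.from_quat(s["tcp_rot"])
    t=R0.inv().apply(np.array(pos)-s["eef_pos"])
    dr=np.zeros(3)
    if yaw is not None:
        y=np.array([np.cos(yaw),np.sin(yaw),0]); x=np.array([0,0,-1.]); 
        Rt=R.from_matrix(np.c_[x,y,np.cross(x,y)]); dr=(R0.inv()*Rt).as_rotvec()
    return t.round(4),dr.round(4)
E
python3 - <<'E'
from h import *
s=ctrl.get_state(); print(R.from_quat(s["tcp_rot"]).as_matrix().round(3))
ry=np.pi/2-.203-np.pi
ry2=np.pi/2-.203
for y in (ry,ry2):
  print(rel([.55,-.25,.3],y),rel([.458,.217,.28],y))
r=dict(np.load("side.npz"));print(np.linalg.inv(r["world_to_cam"])[:3,3])
E
```

```text
[[-0.     0.241 -0.97 ]
 [ 0.001 -0.97  -0.241]
 [-1.    -0.001 -0.   ]]
(array([-0.0689, -0.2994, -0.4733]), array([4.468e-01, 1.000e-04, 1.200e-03])) (array([-0.0484, -0.7748, -0.4968]), array([4.468e-01, 1.000e-04, 1.200e-03]))
(array([-0.0689, -0.2994, -0.4733]), array([-2.6948e+00, -1.6000e-03,  1.0000e-04])) (array([-0.0484, -0.7748, -0.4968]), array([-2.6948e+00, -1.6000e-03,  1.0000e-04]))
[0.15847644 0.8907581  0.72883466]
```

Run:
```python
from h import *
y=-1.774
print(rel([.46,-.04,.36],y),rel([.47,-.3,.33],y),rel([.42,.19,.33],y))
```

```text
(array([-0.1287, -0.525 , -0.4367]), array([4.47e-01, 1.00e-04, 1.20e-03])) (array([-0.099 , -0.2702, -0.3836]), array([4.47e-01, 1.00e-04, 1.20e-03])) (array([-0.0984, -0.7578, -0.4534]), array([4.47e-01, 1.00e-04, 1.20e-03]))
```

Emit:
{"op": "play_rows", "data": {
  "claw": [0,0,0,0,0,0,0,0,0,0,0,0,0,0,0,0,0,0],
  "travel": [
    [-0.04,-0.03,-0.04],
    [-0.06,-0.06,-0.08],
    [-0.08,-0.09,-0.12],
    [-0.1,-0.11,-0.17],
    [-0.1,-0.14,-0.21],
    [-0.1,-0.17,-0.25],
    [-0.1,-0.2,-0.29],
    [-0.1,-0.23,-0.33],
    [-0.1,-0.27,-0.37],
    [-0.105,-0.31,-0.38],
    [-0.11,-0.35,-0.39],
    [-0.115,-0.39,-0.4],
    [-0.12,-0.43,-0.41],
    [-0.125,-0.48,-0.425],
    [-0.129,-0.525,-0.437],
    [-0.129,-0.525,-0.437],
    [-0.129,-0.525,-0.437],
    [-0.129,-0.525,-0.437]
  ],
  "dr": [
    [0.05,0,0],
    [0.1,0,0],
    [0.15,0,0],
    [0.2,0,0],
    [0.25,0,0],
    [0.3,0,0],
    [0.35,0,0],
    [0.4,0,0],
    [0.447,0,0],
    [0.447,0,0],
    [0.447,0,0],
    [0.447,0,0],
    [0.447,0,0],
    [0.447,0,0],
    [0.447,0,0],
    [0.447,0,0],
    [0.447,0,0],
    [0.447,0,0]
  ]
}}

```text
time: 2.05
eef_pos: [0.4602, -0.0406, 0.36]
tcp_rot: [-0.703, 0.072, 0.704, 0.072]
contact_force: [0.1, -0.5, -0.3]
opening: 1.005
```

Run:
```python
from h import *
r=cam("wrist"); np.savez("w1.npz",**r); cv2.imwrite("pics/w1.png",r["img"][:,:,::-1])
print(ctrl.get_state()["eef_pos"], rel([.42,.19,.33],-1.774))
```

```text
[ 0.46023347 -0.04101187  0.35990427] (array([ 0.0302, -0.218 ,  0.0864]), array([-0.0017,  0.001 ,  0.0008]))
```

View pics/w1.png

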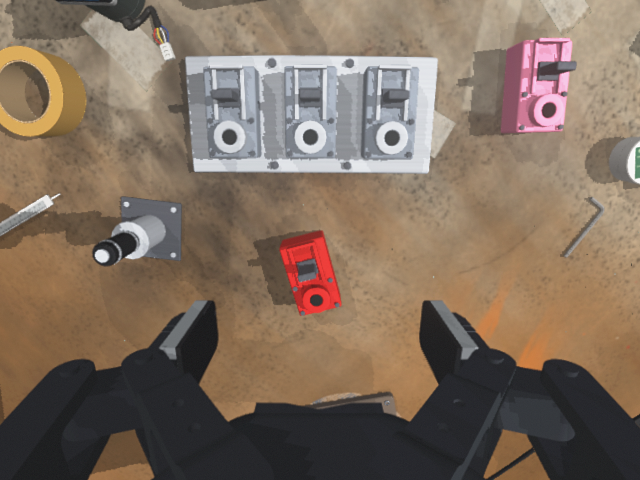

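The wrist view shows three white sleeves at about (229,136), (310,137) and (391,137), and the holder plate around (150,230). I'll get precise centres from masks.

Run:
```python
from h import *
r=dict(np.load("w1.npz")); C=cloud(r); g=r["img"].astype(int)
for u,v in [(229,136),(310,137),(391,137)]:
    w=20; sub=g[v-w:v+w+1,u-w:u+w+1]; 
    m=(sub.min(2)>225).astype(np.uint8); n,l,st,c=cv2.connectedComponentsWithStats(m)
    k=1+np.argmax(st[1:,4]); cs,_=cv2.findContours((l==k).astype(np.uint8),cv2.RETR_EXTERNAL,cv2.CHAIN_APPROX_NONE)
    (ex,ey),ax,_=cv2.fitEllipse(max(cs,key=len)); d=(sub.max(2)<60).astype(np.uint8); n2,l2,s2,c2=cv2.connectedComponentsWithStats(d)
    uv=[[u-w+ex,v-w+ey]]; P=plane(r,uv,.064)
    j=1+np.argmin(np.hypot(*(c2[1:]-[w,w]).T)); uv2=[[u-w+c2[j][0],v-w+c2[j][1]]]
    Z=C[v-w:v+w+1,u-w:u+w+1,2][l==k]
    print(np.round(uv,1),np.round(ax,1),P.round(4),np.round(uv2,1),s2[j,4],plane(r,uv2,.064).round(4),'z',np.median(Z).round(4))
cs=np.array([(122,197),(182,205),(179,260),(121,257)]); print(plane(r,cs,.006).round(4), plane(r,[cs[0],cs[2]],.006).mean(0))
m=(C[...,2]>.122)&(abs(C[...,0]-.457)<.05)&(abs(C[...,1]-.218)<.05); print('top',C[m].mean(0),m.sum(),C[m].max(0))
m=(C[...,2]>.052)&(C[...,2]<.066)&(abs(C[...,0]-.457)<.05)&(abs(C[...,1]-.218)<.05); print('flange',C[m].mean(0),C[m].min(0),C[m].max(0))
for n in ["tape"]: pass
```

```text
Traceback (most recent call last):
ValueError: attempt to get argmin of an empty sequence
```

Emit:
{"op": "play_rows", "data": {
  "claw": [0,0,0,0,0,0,0,0,0],
  "travel": [
    [0.005,-0.04,0.014],
    [0.01,-0.08,0.03],
    [0.015,-0.12,0.045],
    [0.02,-0.16,0.06],
    [0.025,-0.2,0.08],
    [0.03,-0.218,0.086],
    [0.03,-0.218,0.086],
    [0.03,-0.218,0.086],
    [0.03,-0.218,0.086]
  ],
  "dr": [
    [0,0,0],
    [0,0,0],
    [0,0,0],
    [0,0,0],
    [0,0,0],
    [0,0,0],
    [0,0,0],
    [0,0,0],
    [0,0,0]
  ]
}}

```text
time: 3.0
eef_pos: [0.4211, 0.1885, 0.3303]
tcp_rot: [-0.703, 0.073, 0.704, 0.073]
contact_force: [-0.4, -0.2, -0.2]
opening: 0.998
```

Run:
```python
from h import *
r=cam("wrist"); np.savez("w2.npz",**r); cv2.imwrite("pics/w2.png",r["img"][:,:,::-1]); C=cloud(r)
print(ctrl.get_state()["eef_pos"],ctrl.get_state()["contact_force"])
m=(C[...,2]>.122)&(abs(C[...,0]-.457)<.05)&(abs(C[...,1]-.218)<.05); print('top',C[m].mean(0),m.sum(),C[m].max(0))
```

```text
[0.42107724 0.18854136 0.33035341] [-0.5091961  -0.54959245 -0.72046826]
top [0.44033943 0.21586613 0.40616529] 40215 [0.49169032 0.26241026 0.47354491]
```

View pics/w2.png

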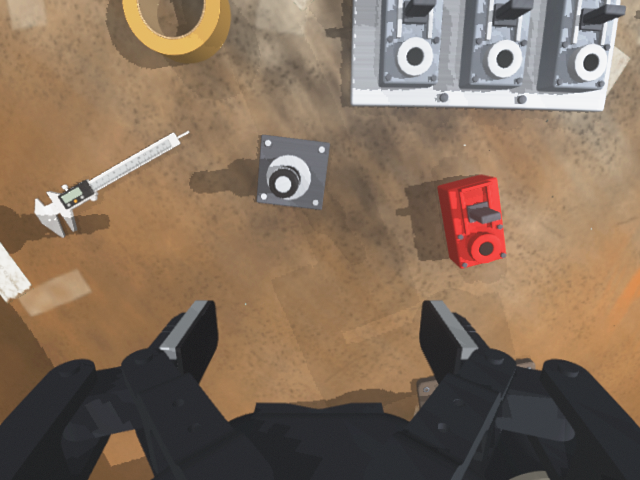

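The gauge's white cap is at (284,184) and its holder plate is around (292,172). Now to work out the numbers from both wrist pictures.

Run:
```python
from h import *
def comp(m,u,v,w):
    s=m[v-w:v+w+1,u-w:u+w+1].astype(np.uint8); n,l,st,c=cv2.connectedComponentsWithStats(s)
    k=1+np.argmin(np.hypot(*(c[1:]-w).T)+ (st[1:,4]<15)*99); return l==k,[u-w+c[k][0],v-w+c[k][1]],st[k,4]
r=dict(np.load("w1.npz")); C=cloud(r); g=r["img"].astype(int)
for u,v in [(229,136),(310,137),(391,137)]:
    _,c,a=comp(g.max(2)<90,u,v,18); m,c2,a2=comp(g.min(2)>200,u,v,18)
    Z=C[v-18:v+19,u-18:u+19,2][m]
    print(np.round(c,1),a,plane(r,[c],.064).round(4),np.round(c2,1),a2,plane(r,[c2],.064).round(4),np.median(Z).round(4))
for fn,tap in (("w2.npz",(284,184)),):
    r=dict(np.load(fn)); C=cloud(r); g=r["img"].astype(int)
    _,c,a=comp(g.min(2)>200,*tap,9); print('cap',c,a,C[tap[1],tap[0]],plane(r,[c],.1335).round(4))
    h=cv2.cvtColor(r["img"],cv2.COLOR_RGB2HSV)
    q=np.array([(262,136),(329,141),(324,209),(257,203)]); print(plane(r,q,.006).round(4),plane(r,q,.006).mean(0))
    sm=(C[...,2]>.05)&(C[...,2]<.07)&(abs(C[...,0]-.457)<.06)&(abs(C[...,1]-.218)<.06)&(C[...,2]<.08); print('rim/flange pts',C[sm].min(0).round(4),C[sm].max(0).round(4))
    for u,v in[(415,57),(505,58),(591,62)]:
        if True:
            _,c,a=comp(g.max(2)<90,u,v,14); m,c2,a2=comp(g.min(2)>200,u,v,22)
            print(np.round(c,1),a,plane(r,[c],.064).round(4),np.round(c2,1),a2,plane(r,[c2],.064).round(4),np.median(C[v-22:v+23,u-22:u+23,2][m]).round(4))
```

```text
[229.1 136.5] 153 [[0.5592 0.0511 0.064 ]] [229.4 136.2] 509 [[0.5595 0.0506 0.064 ]] 0.0605
[309.9 136.6] 149 [[ 0.5387 -0.0456  0.064 ]] [310.1 136.4] 575 [[ 0.5388 -0.0459  0.064 ]] 0.0617
[391.5 137.6] 151 [[ 0.5176 -0.1429  0.064 ]] [392.  137.3] 566 [[ 0.5179 -0.1436  0.064 ]] 0.0635
cap [np.float64(282.7486033519553), np.float64(183.87709497206703)] 179 [0.45919478 0.21558331 0.13084532] [[0.4598 0.2164 0.1335]]
[[0.5137 0.2444 0.006 ]
 [0.4895 0.1607 0.006 ]
 [0.4029 0.1852 0.006 ]
 [0.43   0.2729 0.006 ]] [0.45903019 0.21581533 0.006     ]
rim/flange pts [0.4343 0.191  0.0638] [0.4846 0.2421 0.07  ]
[414.5  56.1] 201 [[0.5587 0.0539 0.064 ]] [415.2  55.6] 789 [[0.559  0.0531 0.064 ]] 0.0603
[504.2  58.3] 196 [[ 0.5382 -0.0434  0.064 ]] [505.2  58.2] 754 [[ 0.5381 -0.0445  0.064 ]] 0.0613
[590.5  62.1] 183 [[ 0.5174 -0.142   0.064 ]] [595.4  62.2] 928 [[ 0.5165 -0.1478  0.064 ]] 0.063
```

Run:
```python
from h import *
print(rel([.4595,.216,.081],-1.774), rel([.4595,.216,.2],-1.774))
```

```text
(array([ 0.2493, -0.0346, -0.0321]), array([-0.0045,  0.0007,  0.0006])) (array([ 0.1303, -0.0347, -0.032 ]), array([-0.0045,  0.0007,  0.0006]))
```

Emit:
{"op": "play_rows", "data": {
  "claw": [0,0,0,0,0,0,0,0,0,0,0,0,0],
  "travel": [
    [0.03,-0.02,-0.02],
    [0.06,-0.0346,-0.0321],
    [0.09,-0.0346,-0.0321],
    [0.12,-0.0346,-0.0321],
    [0.15,-0.0346,-0.0321],
    [0.175,-0.0346,-0.0321],
    [0.2,-0.0346,-0.0321],
    [0.215,-0.0346,-0.0321],
    [0.23,-0.0346,-0.0321],
    [0.24,-0.0346,-0.0321],
    [0.249,-0.0346,-0.0321],
    [0.249,-0.0346,-0.0321],
    [0.249,-0.0346,-0.0321]
  ],
  "dr": [
    [-0.004,0,0],
    [-0.0045,0,0],
    [-0.0045,0,0],
    [-0.0045,0,0],
    [-0.0045,0,0],
    [-0.0045,0,0],
    [-0.0045,0,0],
    [-0.0045,0,0],
    [-0.0045,0,0],
    [-0.0045,0,0],
    [-0.0045,0,0],
    [-0.0045,0,0],
    [-0.0045,0,0]
  ]
}}

```text
time: 4.35
eef_pos: [0.46, 0.2158, 0.0818]
tcp_rot: [0.703, -0.072, -0.703, -0.072]
contact_force: [-0.4, 0.5, 0.8]
opening: 0.995
```

Run:
```python
from h import *
r=cam("wrist"); a=r["img"][:,:,::-1]
r=cam("side"); b=r["img"][180:400,200:460,::-1]
cv2.imwrite("pics/g1.png",a);cv2.imwrite("pics/g1s.png",cv2.resize(b,None,fx=2.5,fy=2.5))
```

```text
(no output)
```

View pics/g1.png

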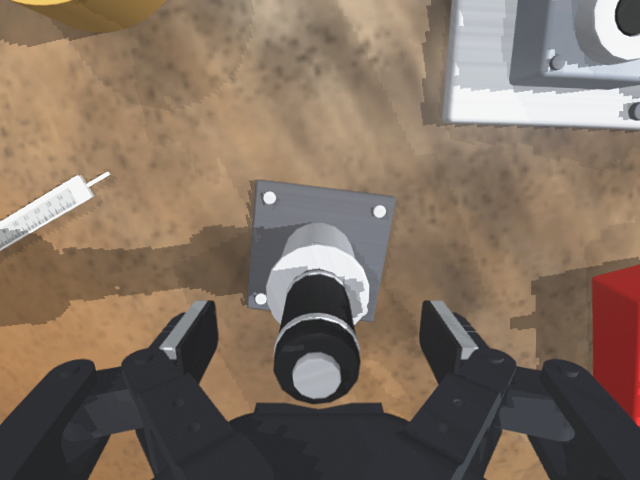

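View pics/g1s.png

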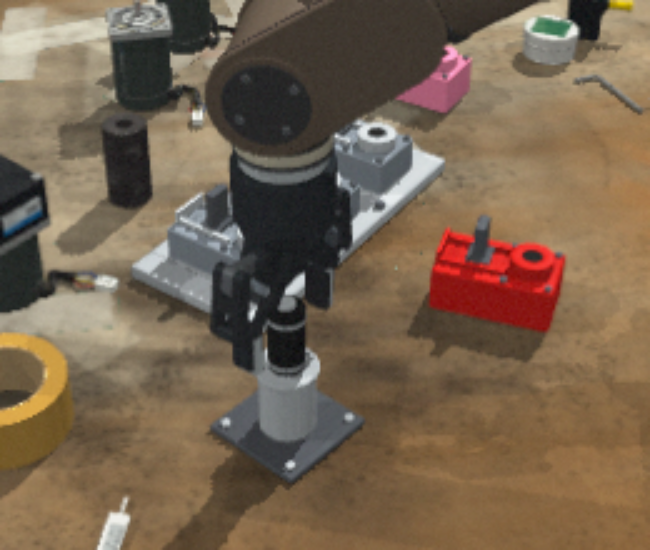

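The gauge stands centred between the open pads (cap at (317,373), pads at 200 and 435). I'll close the jaws.

Emit:
{"op": "play_rows", "data": {
  "claw": [80,140,255,255,255,255,255,255],
  "travel": [
    [0,0,0],
    [0,0,0],
    [0,0,0],
    [0,0,0],
    [0,0,0],
    [0,0,0],
    [0,0,0],
    [0,0,0]
  ],
  "dr": [
    [0,0,0],
    [0,0,0],
    [0,0,0],
    [0,0,0],
    [0,0,0],
    [0,0,0],
    [0,0,0],
    [0,0,0]
  ],
  "force": 60
}}

```text
time: 5.25
eef_pos: [0.4605, 0.2163, 0.0827]
tcp_rot: [0.704, -0.071, -0.703, -0.072]
contact_force: [-0.2, 0.3, 2.8]
opening: 0.34
```

Run:
```python
from h import *
s=ctrl.get_state(); print(s["eef_pos"],s["opening"],s["contact_force"],s["wrist_torque"])
```

```text
[0.46049085 0.21628655 0.08266148] 0.33976473577491956 [-0.23244291  0.28588003  2.7758519 ] [0.14252794 0.08046983 0.01576008]
```

Run:
```python
from h import *
print(rel([.4605,.2163,.2],-1.774),rel([.488,-.03,.33],-1.774))
```

```text
(array([-0.1173, -0.0002, -0.0002]), array([-0.0001, -0.0014,  0.0019])) (array([-0.2477,  0.2352, -0.077 ]), array([-0.0001, -0.0014,  0.0019]))
```

Emit:
{"op": "play_rows", "data": {
  "claw": [255,255,255,255,255,255,255,255,255,255,255,255,255,255,255,255,255],
  "travel": [
    [-0.01,0,0],
    [-0.03,0,0],
    [-0.05,0,0],
    [-0.075,0,0],
    [-0.1,0,0],
    [-0.13,0,0],
    [-0.16,0.02,-0.01],
    [-0.19,0.05,-0.02],
    [-0.21,0.08,-0.03],
    [-0.23,0.11,-0.04],
    [-0.24,0.14,-0.05],
    [-0.248,0.18,-0.065],
    [-0.248,0.21,-0.077],
    [-0.248,0.235,-0.077],
    [-0.248,0.235,-0.077],
    [-0.248,0.235,-0.077],
    [-0.248,0.235,-0.077]
  ],
  "dr": [
    [0,0,0],
    [0,0,0],
    [0,0,0],
    [0,0,0],
    [0,0,0],
    [0,0,0],
    [0,0,0],
    [0,0,0],
    [0,0,0],
    [0,0,0],
    [0,0,0],
    [0,0,0],
    [0,0,0],
    [0,0,0],
    [0,0,0],
    [0,0,0],
    [0,0,0]
  ]
}}

```text
time: 6.95
eef_pos: [0.4877, -0.0291, 0.3299]
tcp_rot: [0.704, -0.071, -0.703, -0.072]
contact_force: [0.3, -0.6, -2.0]
opening: 0.338
```

Run:
```python
from h import *
r=cam("wrist"); np.savez("w3.npz",**r); cv2.imwrite("pics/w3.png",r["img"][:,:,::-1])
r=cam("side"); np.savez("s3.npz",**r); cv2.imwrite("pics/s3.png",r["img"][:,:,::-1])
s=ctrl.get_state(); print(s["eef_pos"],s["opening"],s["contact_force"],s["wrist_torque"])
```

```text
[ 0.48789457 -0.02884643  0.33009999] 0.3351537631881336 [ 0.49240332  0.19532939 -2.0768602 ] [0.01406561 0.02024628 0.04340297]
```

View pics/w3.png

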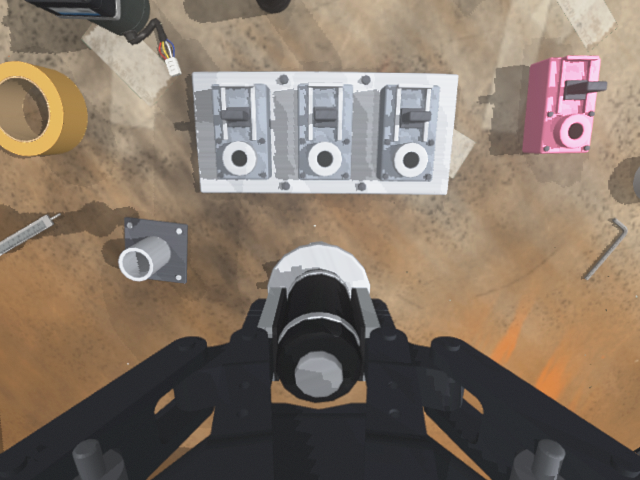

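View pics/s3.png

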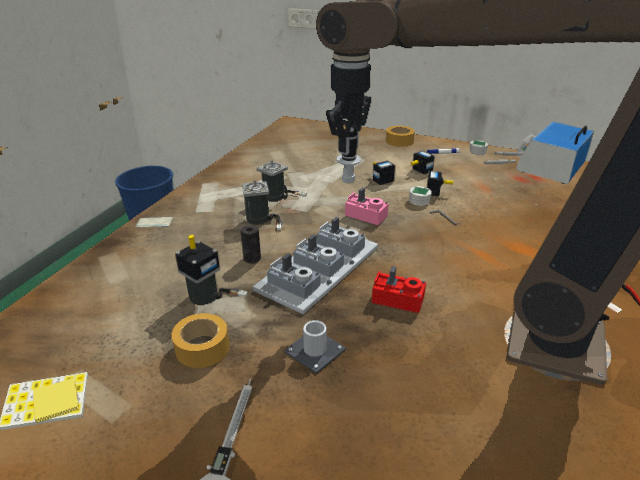

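The gauge is held upright with its cap at (319,373). The sleeves are at (240,158), (324,158) and (411,159), and the empty holder is at (140,260).

```bash
python3 - <<'E'
from h import *
def comp(m,u,v,w):
    s=m[v-w:v+w+1,u-w:u+w+1].astype(np.uint8); n,l,st,c=cv2.connectedComponentsWithStats(s)
    k=1+np.argmin(np.hypot(*(c[1:]-w).T)+ (st[1:,4]<15)*99); return l==k,[u-w+c[k][0],v-w+c[k][1]],st[k,4]
r=dict(np.load("w3.npz")); C=cloud(r); g=r["img"].astype(int)
for (u,v),z in zip([(240,158),(324,158),(411,159)],[.0605,.0615,.0635]):
    _,c,a=comp(g.max(2)<90,u,v,18); m,c2,a2=comp(g.min(2)>190,u,v,20)
    Z=C[v-20:v+21,u-20:u+21,2][m]
    print(np.round(c,1),a,plane(r,[c],z).round(4),np.round(c2,1),a2,plane(r,[c2],z).round(4),np.median(Z).round(4))
# cap
_,c,a=comp((g.min(2)>120),319,373,28); P=plane(r,[c],.330+.051); print('cap',c,a,P,C[373,319])
e=np.array([.4879,-.0288]); print('cap-tcp in tool yz',(P[0,:2]-e)@np.array([np.cos(-1.774),np.sin(-1.774)]),(P[0,:2]-e)@np.array([-.979,.202]))
# tube mouth
_,c,a=comp((g.max(2)<130),137,261,14); print('tube hole',c,a,plane(r,[c],.062))
r=dict(np.load("s3.npz"));C=cloud(r);g=r["img"].astype(int)
for (u,v),z in zip([(303,272),(328,252),(350,233)],[.0605,.0615,.0635]):
    _,c,a=comp(g.max(2)<80,u,v,8); m,c2,a2=comp(g.min(2)>165,u,v,10)
    print('side',np.round(c,1),a,plane(r,[c],z).round(4),np.round(c2,1),a2,plane(r,[c2],z).round(4))
# gauge in side: flange/neck points
m=(abs(C[...,0]-.488)<.06)&(abs(C[...,1]+.029)<.06)&(C[...,2]>.25)&(C[...,2]<.31);P=C[m]
for lo in np.arange(.25,.31,.01):
    q=P[(P[:,2]>lo)&(P[:,2]<lo+.01)]; print(lo.round(3),len(q),q.mean(0).round(4) if len(q) else '')
E
python3 - <<'E'
from h import *
r=dict(np.load("s3.npz")); cv2.imwrite("pics/s3c.png",cv2.resize(r["img"][110:200,300:400,::-1],None,fx=6,fy=6,interpolation=cv2.INTER_CUBIC))
E
```

```text
[238.8 157.9] 166 [[0.5596 0.0519 0.0605]] [239.2 157.6] 648 [[0.5599 0.0514 0.0605]] 0.0606
[324.3 158.5] 158 [[ 0.5387 -0.0454  0.0615]] [324.7 158.4] 687 [[ 0.5387 -0.0459  0.0615]] 0.0616
[410.5 159.4] 158 [[ 0.5181 -0.143   0.0635]] [411.1 159.5] 674 [[ 0.5178 -0.1436  0.0635]] 0.0635
cap [np.float64(317.8902980342422), np.float64(374.47622067216236)] 1577 [[ 0.48952743 -0.02917145  0.381     ]] [ 0.48767338 -0.0291425   0.37785198]
cap-tcp in tool yz 3.537859023752355e-05 -0.0016682843478095745
tube hole [np.float64(142.12820512820514), np.float64(263.1589743589744)] 195 [[0.45916861 0.20804763 0.062     ]]
side [302.8 271.5] 25 [[0.5596 0.052  0.0605]] [302.6 271.1] 95 [[0.5609 0.0508 0.0605]]
side [328.2 251.1] 18 [[ 0.5382 -0.0467  0.0615]] [327.7 251.3] 77 [[ 0.5386 -0.0451  0.0615]]
side [350.5 232.4] 13 [[ 0.5174 -0.1452  0.0635]] [350.1 232.5] 75 [[ 0.5183 -0.1444  0.0635]]
0.25 0 
0.26 21 [ 0.4842 -0.0184  0.2674]
0.27 67 [ 0.4829 -0.0186  0.2757]
0.28 51 [ 0.4846 -0.0203  0.2849]
0.29 45 [ 0.4841 -0.0205  0.2948]
0.3 25 [ 0.483  -0.0195  0.3027]
```

View pics/s3c.png

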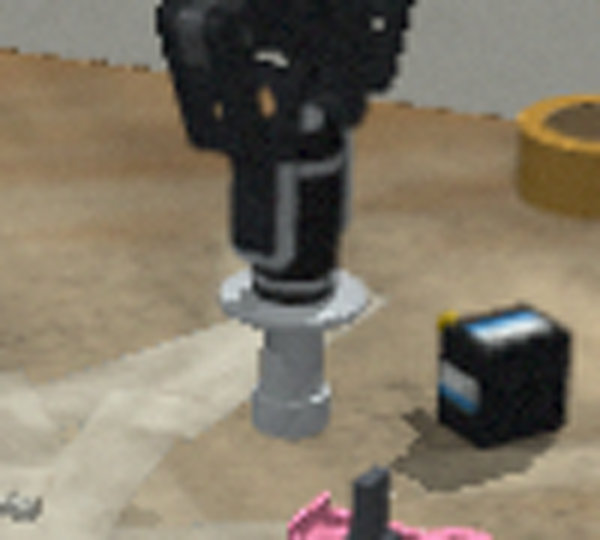

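Run:
```python
from h import *
print(rel([.5387,-.0458,.14],-1.781))
```

```text
(array([ 0.1901,  0.0068, -0.053 ]), array([ 0.0084, -0.0009,  0.0021]))
```

Emit:
{"op": "play_rows", "data": {
  "claw": [255,255,255,255,255,255,255,255,255,255],
  "travel": [
    [0.02,0.004,-0.03],
    [0.05,0.0068,-0.053],
    [0.08,0.0068,-0.053],
    [0.11,0.0068,-0.053],
    [0.14,0.0068,-0.053],
    [0.165,0.0068,-0.053],
    [0.18,0.0068,-0.053],
    [0.19,0.0068,-0.053],
    [0.19,0.0068,-0.053],
    [0.19,0.0068,-0.053]
  ],
  "dr": [
    [0.004,0,0],
    [0.008,0,0.002],
    [0.008,0,0.002],
    [0.008,0,0.002],
    [0.008,0,0.002],
    [0.008,0,0.002],
    [0.008,0,0.002],
    [0.008,0,0.002],
    [0.008,0,0.002],
    [0.008,0,0.002]
  ]
}}

```text
time: 8.05
eef_pos: [0.5396, -0.0458, 0.1414]
tcp_rot: [0.704, -0.074, -0.702, -0.074]
contact_force: [0.6, -0.9, -2.2]
opening: 0.336
```

Run:
```python
from h import *
r=cam("side"); cv2.imwrite("pics/m1.png",cv2.resize(r["img"][190:290,270:400,::-1],None,fx=6,fy=6,interpolation=cv2.INTER_CUBIC))
r=cam("wrist"); cv2.imwrite("pics/m1w.png",r["img"][:,:,::-1])
s=ctrl.get_state(); print(s["eef_pos"],s["opening"],s["contact_force"],s["wrist_torque"],rel([.5387,-.0458,.14],-1.781))
```

```text
[ 0.53987358 -0.04601262  0.14191183] 0.33840656317219414 [ 0.42437048 -0.15648789 -3.13957668] [-0.0047079  -0.04183358 -0.02089176] (array([0.0019, 0.    , 0.0012]), array([ 0.0005, -0.0041, -0.0001]))
```

View pics/m1.png

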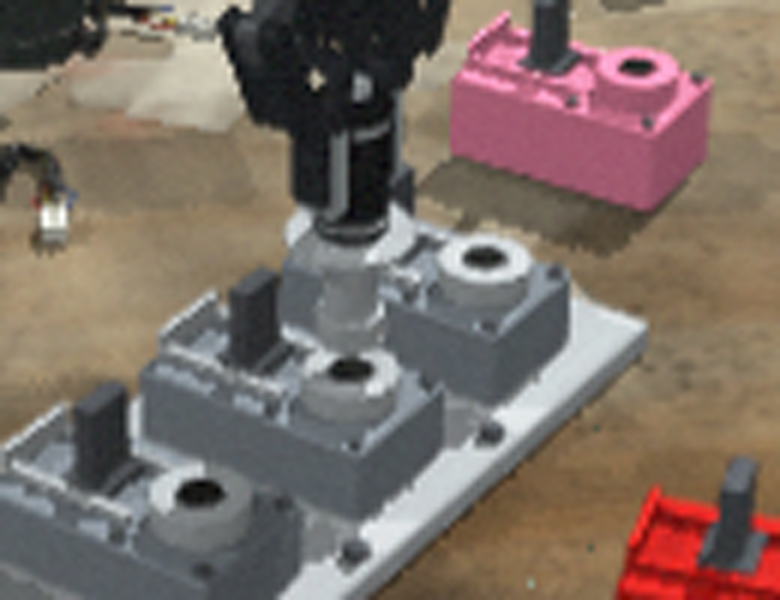

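View pics/m1w.png

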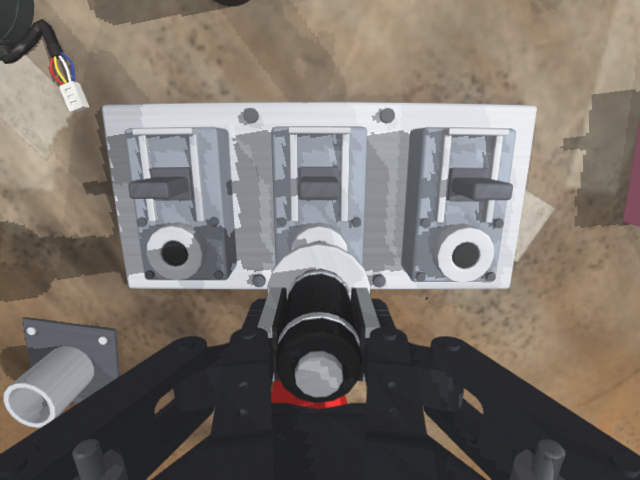

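Emit:
{"op": "play_rows", "data": {
  "claw": [255,255,255,255,255,255],
  "travel": [
    [0.002,0,0.001],
    [0.004,0,0.001],
    [0.006,0,0.001],
    [0.007,0,0.001],
    [0.007,0,0.001],
    [0.007,0,0.001]
  ],
  "dr": [
    [0,0,0],
    [0,-0.004,0],
    [0,-0.004,0],
    [0,-0.004,0],
    [0,-0.004,0],
    [0,-0.004,0]
  ]
}}

```text
time: 8.75
eef_pos: [0.5388, -0.0458, 0.1348]
tcp_rot: [-0.703, 0.074, 0.703, 0.074]
contact_force: [-0.2, -0.5, -2.4]
opening: 0.339
```

Emit:
{"op": "play_rows", "data": {
  "claw": [255,255,255,255],
  "travel": [
    [0.001,0,0],
    [0.002,0,0],
    [0.003,0,0],
    [0.003,0,0]
  ],
  "dr": [
    [0,0,0],
    [0,0,0],
    [0,0,0],
    [0,0,0]
  ]
}}

```text
time: 9.15
eef_pos: [0.5389, -0.0458, 0.1319]
tcp_rot: [-0.703, 0.074, 0.703, 0.074]
contact_force: [-0.1, 1.1, -0.3]
opening: 0.336
```

Emit:
{"op": "play_rows", "data": {
  "claw": [255,255,255,255],
  "travel": [
    [0.001,0,0],
    [0.002,0,0],
    [0.002,0,0],
    [0.002,0,0]
  ],
  "dr": [
    [0,0,0],
    [0,0,0],
    [0,0,0],
    [0,0,0]
  ]
}}

```text
time: 9.55
eef_pos: [0.5391, -0.0459, 0.1303]
tcp_rot: [0.703, -0.074, -0.703, -0.074]
contact_force: [-0.6, 0.6, 0.7]
opening: 0.333
```

Emit:
{"op": "play_rows", "data": {
  "claw": [255,255,255,255],
  "travel": [
    [0.001,0,0],
    [0.002,0,0],
    [0.002,0,0],
    [0.002,0,0]
  ],
  "dr": [
    [0,0,0],
    [0,0,0],
    [0,0,0],
    [0,0,0]
  ]
}}

```text
time: 9.95
eef_pos: [0.5392, -0.0459, 0.1287]
tcp_rot: [0.703, -0.074, -0.703, -0.074]
contact_force: [-0.6, -0.6, 4.0]
opening: 0.338
```

Emit:
{"op": "play_rows", "data": {
  "claw": [255,255,255,255],
  "travel": [
    [0.001,0,0],
    [0.0015,0,0],
    [0.0015,0,0],
    [0.0015,0,0]
  ],
  "dr": [
    [0,0,0],
    [0,0,0],
    [0,0,0],
    [0,0,0]
  ]
}}

```text
time: 10.35
eef_pos: [0.5394, -0.0459, 0.1275]
tcp_rot: [0.703, -0.074, -0.703, -0.074]
contact_force: [-2.2, 0.8, 5.9]
opening: 0.34
```

Emit:
{"op": "play_rows", "data": {
  "claw": [255,255,255,255,255],
  "travel": [
    [0.001,0,0],
    [0.0015,0,0],
    [0.0015,0,0],
    [0.0015,0,0],
    [0.0015,0,0]
  ],
  "dr": [
    [0,0,0],
    [0,0,0],
    [0,0,0],
    [0,0,0],
    [0,0,0]
  ]
}}

```text
time: 10.85
eef_pos: [0.5395, -0.0459, 0.1267]
tcp_rot: [0.703, -0.074, -0.703, -0.074]
contact_force: [-2.9, 0.4, 7.2]
opening: 0.337
```

Run:
```python
from h import *
s=ctrl.get_state(); print(s["eef_pos"],s["opening"],s["contact_force"],s["wrist_torque"])
for p in ([.5387,-.0458,.17],[.5597,.0518,.17],[.5597,.0518,.138],[.518,-.1436,.170],[.518,-.1436,.140]): print(rel(p,-1.781))
```

```text
[ 0.53948328 -0.04594488  0.12667607] 0.33656725793206305 [-2.87951364  0.4394785   7.19604118] [0.15166539 0.74656539 0.02848778]
(array([-0.0433,  0.    ,  0.0008]), array([ 0.0006, -0.0008, -0.0002]))
(array([-0.0433, -0.0998,  0.0005]), array([ 0.0006, -0.0008, -0.0002]))
(array([-0.0113, -0.0998,  0.0006]), array([ 0.0006, -0.0008, -0.0002]))
(array([-0.0433,  0.1   ,  0.0007]), array([ 0.0006, -0.0008, -0.0002]))
(array([-0.0133,  0.1   ,  0.0007]), array([ 0.0006, -0.0008, -0.0002]))
```

Mid is firm, at about 1.45 N/mm. On to the left mount.

Emit:
{"op": "play_rows", "data": {
  "claw": [255,255,255,255,255,255,255,255,255,255,255],
  "travel": [
    [-0.01,0,0],
    [-0.03,0,0],
    [-0.043,-0.01,0],
    [-0.043,-0.04,0],
    [-0.043,-0.07,0],
    [-0.043,-0.0998,0.0005],
    [-0.035,-0.0998,0.0005],
    [-0.02,-0.0998,0.0005],
    [-0.0113,-0.0998,0.0005],
    [-0.0113,-0.0998,0.0005],
    [-0.0113,-0.0998,0.0005]
  ],
  "dr": [
    [0,0,0],
    [0,0,0],
    [0,0,0],
    [0,0,0],
    [0,0,0],
    [0,0,0],
    [0,0,0],
    [0,0,0],
    [0,0,0],
    [0,0,0],
    [0,0,0]
  ]
}}

```text
time: 11.95
eef_pos: [0.5593, 0.0511, 0.1372]
tcp_rot: [-0.703, 0.075, 0.703, 0.074]
contact_force: [-0.4, -0.7, -2.7]
opening: 0.338
```

Run:
```python
from h import *
r=cam("side"); cv2.imwrite("pics/l1.png",cv2.resize(r["img"][190:310,240:380,::-1],None,fx=5,fy=5,interpolation=cv2.INTER_CUBIC))
s=ctrl.get_state(); print(s["eef_pos"],s["contact_force"],rel([.5597,.0518,.135],-1.781))
```

```text
[0.55985845 0.05112991 0.13791176] [-0.2184986   0.60751338 -2.71113049] (array([ 0.0029, -0.0006,  0.0003]), array([-0.0005, -0.0008, -0.0002]))
```

View pics/l1.png

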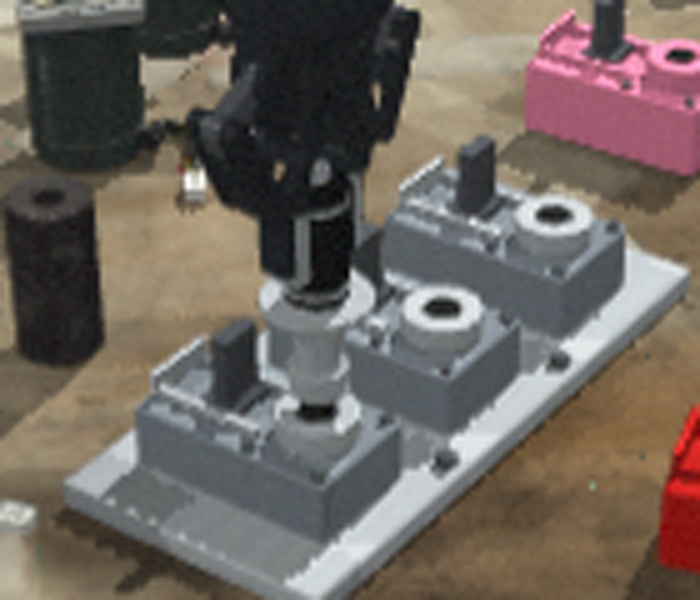

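Emit:
{"op": "play_rows", "data": {
  "claw": [255,255,255,255,255,255,255],
  "travel": [
    [0.002,-0.0005,0],
    [0.003,-0.0005,0],
    [0.004,-0.0005,0],
    [0.005,-0.0005,0],
    [0.006,-0.0005,0],
    [0.006,-0.0005,0],
    [0.006,-0.0005,0]
  ],
  "dr": [
    [0,0,0],
    [0,0,0],
    [0,0,0],
    [0,0,0],
    [0,0,0],
    [0,0,0],
    [0,0,0]
  ]
}}

```text
time: 12.7
eef_pos: [0.56, 0.0516, 0.1319]
tcp_rot: [0.703, -0.074, -0.703, -0.074]
contact_force: [0.4, 0.6, -3.4]
opening: 0.337
```

Emit:
{"op": "play_rows", "data": {
  "claw": [255,255,255,255],
  "travel": [
    [0.001,0,0],
    [0.002,0,0],
    [0.002,0,0],
    [0.002,0,0]
  ],
  "dr": [
    [0,0,0],
    [0,0,0],
    [0,0,0],
    [0,0,0]
  ]
}}

```text
time: 13.1
eef_pos: [0.5601, 0.0516, 0.13]
tcp_rot: [0.704, -0.074, -0.703, -0.074]
contact_force: [-0.2, -0.9, -2.0]
opening: 0.335
```

Emit:
{"op": "play_rows", "data": {
  "claw": [255,255,255,255],
  "travel": [
    [0.001,0,0],
    [0.002,0,0],
    [0.002,0,0],
    [0.002,0,0]
  ],
  "dr": [
    [0,0,0],
    [0,0,0],
    [0,0,0],
    [0,0,0]
  ]
}}

```text
time: 13.5
eef_pos: [0.5601, 0.0516, 0.128]
tcp_rot: [0.704, -0.074, -0.703, -0.074]
contact_force: [-1.1, -0.7, -2.2]
opening: 0.336
```

Emit:
{"op": "play_rows", "data": {
  "claw": [255,255,255,255],
  "travel": [
    [0.001,0,0],
    [0.0015,0,0],
    [0.0015,0,0],
    [0.0015,0,0]
  ],
  "dr": [
    [0,0,0],
    [0,0,0],
    [0,0,0],
    [0,0,0]
  ]
}}

```text
time: 13.9
eef_pos: [0.5601, 0.0516, 0.1266]
tcp_rot: [0.704, -0.074, -0.703, -0.074]
contact_force: [-0.5, 0.8, -1.7]
opening: 0.34
```

Emit:
{"op": "play_rows", "data": {
  "claw": [255,255,255,255],
  "travel": [
    [0.001,0,0],
    [0.0015,0,0],
    [0.0015,0,0],
    [0.0015,0,0]
  ],
  "dr": [
    [0,0,0],
    [0,0,0],
    [0,0,0],
    [0,0,0]
  ]
}}

```text
time: 14.3
eef_pos: [0.5602, 0.0516, 0.1253]
tcp_rot: [0.704, -0.074, -0.703, -0.074]
contact_force: [-0.7, -0.8, 0.1]
opening: 0.336
```

Emit:
{"op": "play_rows", "data": {
  "claw": [255,255,255,255],
  "travel": [
    [0.001,0,0],
    [0.001,0,0],
    [0.001,0,0],
    [0.001,0,0]
  ],
  "dr": [
    [0,0,0],
    [0,0,0],
    [0,0,0],
    [0,0,0]
  ]
}}

```text
time: 14.7
eef_pos: [0.5603, 0.0516, 0.1246]
tcp_rot: [0.704, -0.074, -0.703, -0.074]
contact_force: [-1.8, -0.6, 2.5]
opening: 0.338
```

Emit:
{"op": "play_rows", "data": {
  "claw": [255,255,255,255],
  "travel": [
    [0.001,0,0],
    [0.001,0,0],
    [0.001,0,0],
    [0.001,0,0]
  ],
  "dr": [
    [0,0,0],
    [0,0,0],
    [0,0,0],
    [0,0,0]
  ]
}}

```text
time: 15.1
eef_pos: [0.5604, 0.0516, 0.1239]
tcp_rot: [0.704, -0.074, -0.703, -0.074]
contact_force: [-2.0, -1.4, 4.8]
opening: 0.336
```

Emit:
{"op": "play_rows", "data": {
  "claw": [255,255,255,255,255,255,255,255],
  "travel": [
    [0.0007,0,0],
    [0.0007,0,0],
    [0.0007,0,0],
    [0.0007,0,0],
    [0.0007,0,0],
    [0.0007,0,0],
    [0.0007,0,0],
    [0.0007,0,0]
  ],
  "dr": [
    [0,0,0],
    [0,0,0],
    [0,0,0],
    [0,0,0],
    [0,0,0],
    [0,0,0],
    [0,0,0],
    [0,0,0]
  ]
}}

```text
time: 15.9
eef_pos: [0.5605, 0.0516, 0.1235]
tcp_rot: [0.704, -0.074, -0.703, -0.074]
contact_force: [-2.9, -0.4, 5.9]
opening: 0.336
```

Run:
```python
from h import *
r=cam("side"); cv2.imwrite("pics/l2.png",cv2.resize(r["img"][190:310,240:380,::-1],None,fx=5,fy=5,interpolation=cv2.INTER_CUBIC))
s=ctrl.get_state(); print(s["eef_pos"],s["contact_force"])
for p in ([.5597,.0518,.22],[.46,.216,.22],[.46,.216,.15]): print(rel(p,-1.774))
```

```text
[0.56047609 0.05156567 0.12357986] [-2.56409512 -0.21364918  5.76573044]
(array([-0.0964, -0.    ,  0.0006]), array([-0.0074, -0.0017, -0.0002]))
(array([-0.0967, -0.1398,  0.1325]), array([-0.0074, -0.0017, -0.0002]))
(array([-0.0267, -0.1398,  0.1326]), array([-0.0074, -0.0017, -0.0002]))
```

View pics/l2.png

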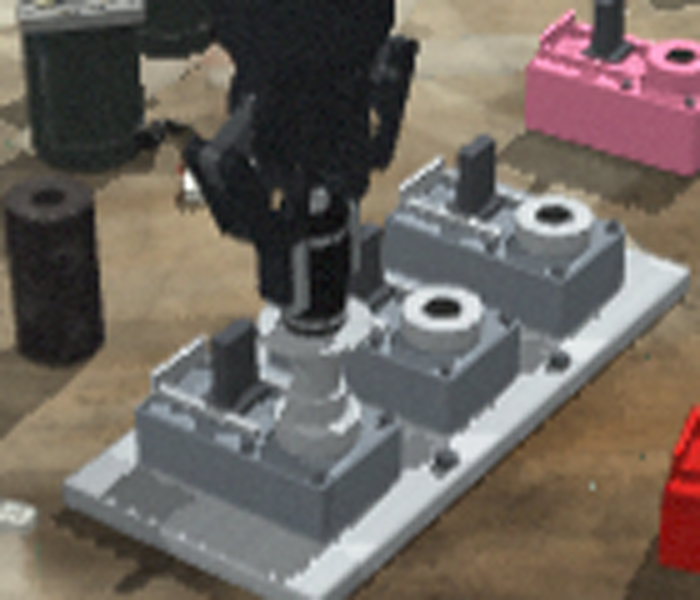

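The left mount is soft: no force over about 6 mm, then about 3.3 N/mm once the foot seats. The picture shows the foot on the rim at (318,410). The gauge goes back to its holder next.

Emit:
{"op": "play_rows", "data": {
  "claw": [255,255,255,255,255,255,255,255,255,255,255,255,255,255],
  "travel": [
    [-0.01,0,0],
    [-0.03,0,0],
    [-0.055,0,0],
    [-0.08,0,0.005],
    [-0.096,-0.02,0.02],
    [-0.096,-0.045,0.045],
    [-0.096,-0.075,0.07],
    [-0.096,-0.1,0.095],
    [-0.096,-0.125,0.12],
    [-0.096,-0.1398,0.1325],
    [-0.08,-0.1398,0.132],
    [-0.05,-0.1398,0.132],
    [-0.05,-0.1398,0.132],
    [-0.05,-0.1398,0.132]
  ],
  "dr": [
    [0,0,0],
    [0,0,0],
    [-0.007,0,0],
    [-0.007,-0.002,0],
    [-0.007,-0.002,0],
    [-0.007,-0.002,0],
    [-0.007,-0.002,0],
    [-0.007,-0.002,0],
    [-0.007,-0.002,0],
    [-0.007,-0.002,0],
    [-0.007,-0.002,0],
    [-0.007,-0.002,0],
    [-0.007,-0.002,0],
    [-0.007,-0.002,0]
  ]
}}

```text
time: 17.35
eef_pos: [0.4598, 0.2157, 0.1724]
tcp_rot: [-0.703, 0.072, 0.704, 0.072]
contact_force: [0.3, 0.5, -1.5]
opening: 0.334
```

Run:
```python
from h import *
r=cam("side"); cv2.imwrite("pics/h1.png",cv2.resize(r["img"][220:390,240:400,::-1],None,fx=3.5,fy=3.5,interpolation=cv2.INTER_CUBIC)); np.savez("s4.npz",**r)
r=cam("wrist"); cv2.imwrite("pics/h1w.png",r["img"][:,:,::-1]); np.savez("w4.npz",**r)
s=ctrl.get_state(); print(s["eef_pos"],s["contact_force"],rel([.4605,.2163,.0827],-1.774))
```

```text
[0.46139784 0.21596184 0.17452712] [ 0.39775764  0.64414305 -2.82157772] (array([ 0.0918, -0.0001,  0.0011]), array([-0.0007, -0.0015,  0.0007]))
```

View pics/h1.png

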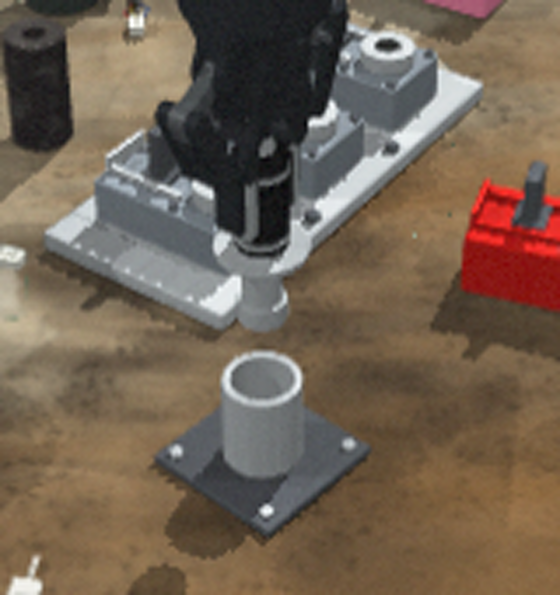

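View pics/h1w.png

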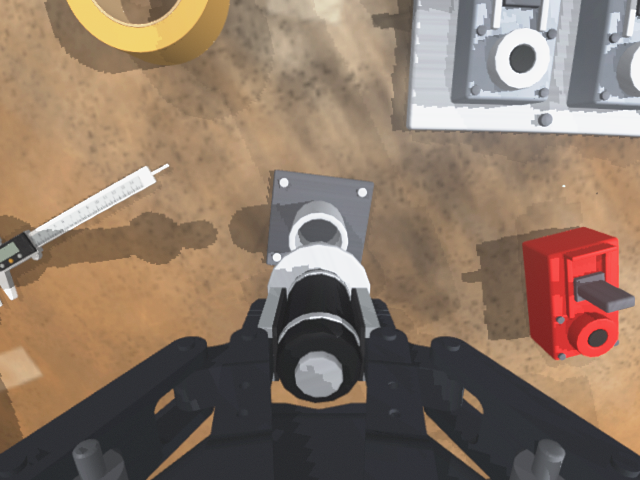

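The gauge hangs centred over the tube: foot at (263,312), mouth at (262,378). I'll lower it in.

Emit:
{"op": "play_rows", "data": {
  "claw": [255,255,255,255,255,255,255,255,255,255,255],
  "travel": [
    [0.005,0,0.0012],
    [0.015,0,0.0012],
    [0.025,0,0.0012],
    [0.035,0,0.0012],
    [0.045,0,0.0012],
    [0.055,0,0.0012],
    [0.065,0,0.0012],
    [0.073,0,0.0012],
    [0.08,0,0.0012],
    [0.08,0,0.0012],
    [0.08,0,0.0012]
  ],
  "dr": [
    [0,0,0],
    [0,0,0],
    [0,0,0],
    [0,0,0],
    [0,0,0],
    [0,0,0],
    [0,0,0],
    [0,0,0],
    [0,0,0],
    [0,0,0],
    [0,0,0]
  ]
}}

```text
time: 18.55
eef_pos: [0.4605, 0.2163, 0.0946]
tcp_rot: [0.704, -0.072, -0.703, -0.072]
contact_force: [0.7, 0.7, -2.9]
opening: 0.334
```

Run:
```python
from h import *
s=ctrl.get_state(); print(s["eef_pos"],s["contact_force"],rel([.4605,.2163,.0827],-1.774))
```

```text
[0.46050189 0.21626763 0.09455505] [ 0.67179406  0.74130596 -2.92741013] (array([ 0.0119, -0.    ,  0.    ]), array([-0.0007, -0.0016,  0.0008]))
```

Emit:
{"op": "play_rows", "data": {
  "claw": [255,255,255,255,255,255,255,255],
  "travel": [
    [0.003,0,0],
    [0.006,0,0],
    [0.009,0,0],
    [0.01,0,0],
    [0.011,0,0],
    [0.012,0,0],
    [0.012,0,0],
    [0.012,0,0]
  ],
  "dr": [
    [0,0,0],
    [0,0,0],
    [0,0,0],
    [0,0,0],
    [0,0,0],
    [0,0,0],
    [0,0,0],
    [0,0,0]
  ]
}}

```text
time: 19.35
eef_pos: [0.4606, 0.2163, 0.0827]
tcp_rot: [0.704, -0.072, -0.703, -0.072]
contact_force: [-0.2, -0.7, -2.9]
opening: 0.339
```

Emit:
{"op": "play_rows", "data": {
  "claw": [255,255,255,255,255],
  "travel": [
    [0.001,0,0],
    [0.0015,0,0],
    [0.0015,0,0],
    [0.0015,0,0],
    [0.0015,0,0]
  ],
  "dr": [
    [0,0,0],
    [0,0,0],
    [0,0,0],
    [0,0,0],
    [0,0,0]
  ]
}}

```text
time: 19.85
eef_pos: [0.4608, 0.2163, 0.0826]
tcp_rot: [0.704, -0.072, -0.703, -0.072]
contact_force: [-3.5, -1.4, 5.9]
opening: 0.335
```

Emit:
{"op": "play_rows", "data": {
  "claw": [150,120,80,40,0,0,0,0],
  "travel": [
    [0,0,0],
    [0,0,0],
    [0,0,0],
    [0,0,0],
    [0,0,0],
    [0,0,0],
    [0,0,0],
    [0,0,0]
  ],
  "dr": [
    [0,0,0],
    [0,0,0],
    [0,0,0],
    [0,0,0],
    [0,0,0],
    [0,0,0],
    [0,0,0],
    [0,0,0]
  ]
}}

```text
time: 20.65
eef_pos: [0.4607, 0.2163, 0.0826]
tcp_rot: [0.704, -0.072, -0.703, -0.072]
contact_force: [-0.4, -0.8, -0.5]
opening: 1.002
```

Run:
```python
from h import *
r=cam("side"); cv2.imwrite("pics/h2.png",cv2.resize(r["img"][220:390,240:400,::-1],None,fx=3.5,fy=3.5,interpolation=cv2.INTER_CUBIC))
s=ctrl.get_state(); print(s["eef_pos"],s["contact_force"],s["opening"])
L=np.array([.5597,.0518]); rx=np.array([.978,-.209])
# closed tool centre starts 18 mm beyond the seat, i.e. 24 short of tab face
for d in (.015,): print(rel([*(L+rx*d),.2],-1.781),rel([*(L+rx*d),.077],-1.781))
```

```text
[0.46071814 0.21634526 0.08256894] [ 0.23064568 -0.56901789 -0.15448048] 0.9968605001789506
(array([-0.1173,  0.1412, -0.1454]), array([ 0.0065, -0.0013,  0.0004])) (array([ 0.0057,  0.1412, -0.1452]), array([ 0.0065, -0.0013,  0.0004]))
```

View pics/h2.png

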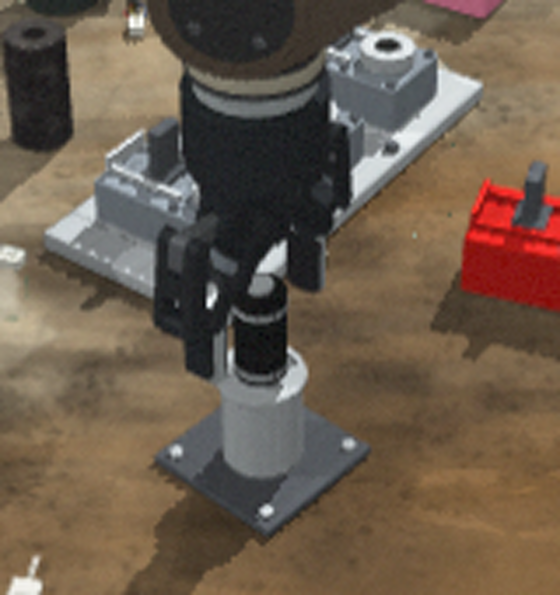

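The gauge is back in its holder and released. I'll rise, shut the fingers, and go in front of the left tab.

Emit:
{"op": "play_rows", "data": {
  "claw": [0,0,0,0,255,255,255,255,255,255,255,255,255,255,255],
  "travel": [
    [-0.02,0,0],
    [-0.05,0,0],
    [-0.09,0,0],
    [-0.12,0,0],
    [-0.12,0.02,-0.02],
    [-0.12,0.05,-0.05],
    [-0.12,0.08,-0.08],
    [-0.12,0.11,-0.115],
    [-0.12,0.1412,-0.1454],
    [-0.12,0.1412,-0.1454],
    [-0.09,0.1412,-0.1454],
    [-0.06,0.1412,-0.1454],
    [-0.04,0.1412,-0.1454],
    [-0.04,0.1412,-0.1454],
    [-0.04,0.1412,-0.1454]
  ],
  "dr": [
    [0,0,0],
    [0,0,0],
    [0,0,0],
    [0,0,0],
    [0,0,0],
    [0.0065,0,0],
    [0.0065,0,0],
    [0.0065,0,0],
    [0.0065,0,0],
    [0.0065,0,0],
    [0.0065,0,0],
    [0.0065,0,0],
    [0.0065,0,0],
    [0.0065,0,0],
    [0.0065,0,0]
  ]
}}

```text
time: 22.2
eef_pos: [0.5743, 0.0492, 0.1229]
tcp_rot: [0.704, -0.074, -0.703, -0.074]
contact_force: [0.6, 1.1, 0.4]
opening: 0.004
```

Run:
```python
from h import *
r=cam("side"); cv2.imwrite("pics/t1.png",cv2.resize(r["img"][190:310,230:380,::-1],None,fx=5,fy=5,interpolation=cv2.INTER_CUBIC))
r=cam("wrist"); cv2.imwrite("pics/t1w.png",r["img"][:,:,::-1])
s=ctrl.get_state(); print(s["eef_pos"],s["contact_force"],s["opening"])
L=np.array([.5597,.0518]); rx=np.array([.978,-.209])
for d in (.012,.056): print(rel([*(L+rx*d),.072],-1.781))
```

```text
[0.57554816 0.0489589  0.124594  ] [-0.11409266 -0.77425893 -0.2318968 ] 0.0007131221769846829
(array([0.0526, 0.0006, 0.0043]), array([ 0.0005, -0.0044,  0.0008]))
(array([ 0.0528,  0.0006, -0.0397]), array([ 0.0005, -0.0044,  0.0008]))
```

View pics/t1.png

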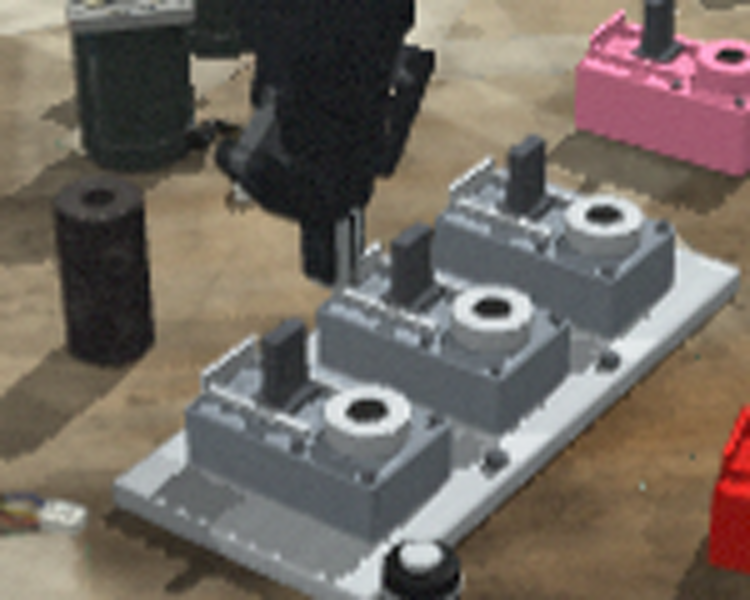

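View pics/t1w.png

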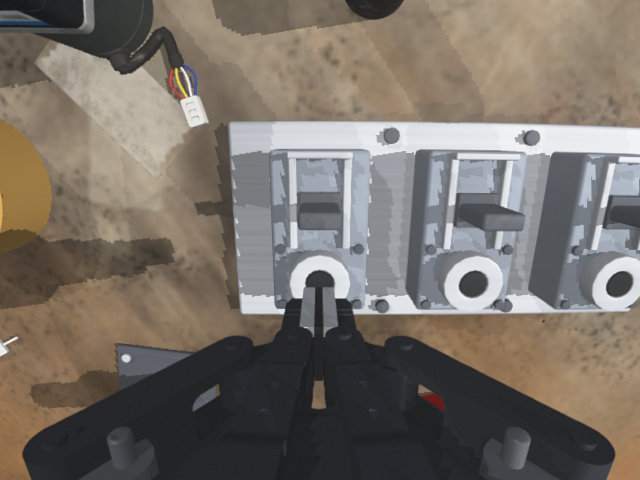

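Run:
```python
from h import *
r=dict(np.load("s3.npz")); C=cloud(r)
P=C[235:305,175:225].reshape(-1,3); P=P[P[:,2]>.06]; print(P.min(0),P.max(0),P.mean(0))
w=cam("wrist"); print('cam pos',w["T"][:3,3],ctrl.get_state()["eef_pos"])
```

```text
[0.15847644 0.11865015 0.06007213] [0.80554724 0.8907581  0.72883466] [0.7516649  0.17694703 0.11315282]
cam pos [0.64535067 0.03409949 0.26822928] [0.57564475 0.04887695 0.12474532]
```

Emit:
{"op": "play_rows", "data": {
  "claw": [255,255,255,255,255,255,255,255],
  "travel": [
    [0.01,0,0.004],
    [0.02,0,0.004],
    [0.03,0,0.004],
    [0.04,0,0.004],
    [0.047,0,0.004],
    [0.052,0,0.004],
    [0.052,0,0.004],
    [0.052,0,0.004]
  ],
  "dr": [
    [0,0,0],
    [0,-0.004,0],
    [0,-0.004,0],
    [0,-0.004,0],
    [0,-0.004,0],
    [0,-0.004,0],
    [0,-0.004,0],
    [0,-0.004,0]
  ]
}}

```text
time: 23.15
eef_pos: [0.5722, 0.0497, 0.0728]
tcp_rot: [0.704, -0.074, -0.703, -0.074]
contact_force: [-0.1, 0.2, -0.1]
opening: -0.003
```

Run:
```python
from h import *
s=ctrl.get_state(); print(s["eef_pos"],s["contact_force"],s["opening"])
L=np.array([.5597,.0518]); rx=np.array([.978,-.209])
for d in (.025,.05,.056): print(rel([*(L+rx*d),.072],-1.781))
```

```text
[0.57220513 0.04965872 0.07278819] [-0.11410098  0.21037989 -0.12822645] -0.0027463444009034874
(array([ 0.0008,  0.0005, -0.0123]), array([ 0.0004, -0.001 ,  0.0009]))
(array([ 0.0008,  0.0005, -0.0373]), array([ 0.0004, -0.001 ,  0.0009]))
(array([ 0.0008,  0.0006, -0.0433]), array([ 0.0004, -0.001 ,  0.0009]))
```

Push gently along −tool z.

Emit:
{"op": "play_rows", "data": {
  "claw": [255,255,255,255,255,255,255,255,255,255,255,255],
  "travel": [
    [0,0,-0.004],
    [0,0,-0.008],
    [0,0,-0.012],
    [0,0,-0.015],
    [0,0,-0.018],
    [0,0,-0.021],
    [0,0,-0.024],
    [0,0,-0.027],
    [0,0,-0.03],
    [0,0,-0.033],
    [0,0,-0.035],
    [0,0,-0.035]
  ],
  "dr": [
    [0,0,0],
    [0,0,0],
    [0,0,0],
    [0,0,0],
    [0,0,0],
    [0,0,0],
    [0,0,0],
    [0,0,0],
    [0,0,0],
    [0,0,0],
    [0,0,0],
    [0,0,0]
  ]
}}

```text
time: 24.35
eef_pos: [0.6068, 0.0423, 0.0727]
tcp_rot: [0.704, -0.074, -0.703, -0.074]
contact_force: [-0.9, 0.1, 0.3]
opening: 0.003
```

Run:
```python
from h import *
r=cam("side"); cv2.imwrite("pics/t2.png",cv2.resize(r["img"][190:310,230:380,::-1],None,fx=5,fy=5,interpolation=cv2.INTER_CUBIC))
r=cam("wrist"); cv2.imwrite("pics/t2w.png",r["img"][:,:,::-1])
s=ctrl.get_state(); print(s["eef_pos"],s["contact_force"])
```

```text
[0.60674749 0.04229493 0.07270858] [-0.65567877  0.09693084 -0.7576955 ]
```

View pics/t2w.png

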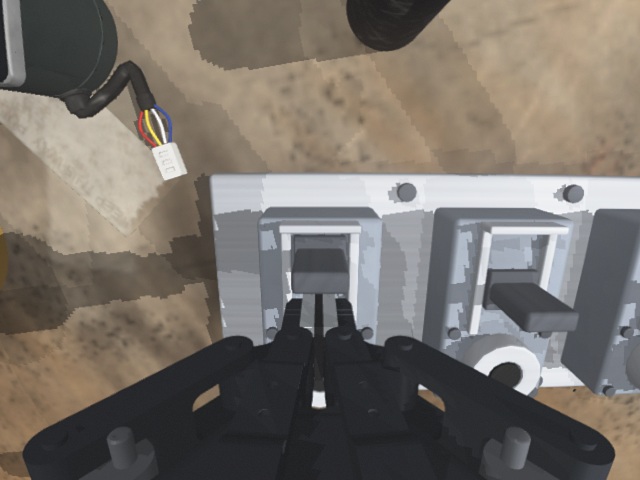

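The tab has begun to move: it stands at (320,265), against the fingers. I'll keep pushing to the stop.

Emit:
{"op": "play_rows", "data": {
  "claw": [255,255,255,255,255],
  "travel": [
    [0,0,-0.002],
    [0,0,-0.004],
    [0,0,-0.006],
    [0,0,-0.007],
    [0,0,-0.007]
  ],
  "dr": [
    [0,0,0],
    [0,0,0],
    [0,0,0],
    [0,0,0],
    [0,0,0]
  ]
}}

```text
time: 24.95
eef_pos: [0.6136, 0.0408, 0.0727]
tcp_rot: [0.704, -0.074, -0.703, -0.074]
contact_force: [-1.8, 0.3, 0.6]
opening: -0.001
```

Emit:
{"op": "play_rows", "data": {
  "claw": [255,255,255,255],
  "travel": [
    [0,0,-0.001],
    [0,0,-0.002],
    [0,0,-0.003],
    [0,0,-0.003]
  ],
  "dr": [
    [0,0,0],
    [0,0,0],
    [0,0,0],
    [0,0,0]
  ]
}}

```text
time: 25.35
eef_pos: [0.6138, 0.0408, 0.0727]
tcp_rot: [-0.701, 0.074, 0.706, 0.074]
contact_force: [-10.5, 1.8, 7.4]
opening: 0.0
```

Emit:
{"op": "play_rows", "data": {
  "claw": [255,255,255,255],
  "travel": [
    [0,0,-0.001],
    [0,0,-0.002],
    [0,0,-0.003],
    [0,0,-0.003]
  ],
  "dr": [
    [0,0,0],
    [0,0,0],
    [0,0,0],
    [0,0,0]
  ]
}}

```text
time: 25.75
eef_pos: [0.6138, 0.0408, 0.0728]
tcp_rot: [-0.698, 0.073, 0.709, 0.074]
contact_force: [-11.0, 1.3, 7.8]
opening: -0.001
```

Hard stop reached with a 10 N reaction, where expected. I'll back off, rise, and check.

Emit:
{"op": "play_rows", "data": {
  "claw": [255,255,255,255,255,255,255,255,255,255,255,255],
  "travel": [
    [0,0,0.005],
    [0,0,0.012],
    [-0.015,0,0.02],
    [-0.04,0,0.03],
    [-0.07,0,0.05],
    [-0.1,0,0.07],
    [-0.14,0,0.09],
    [-0.18,0,0.11],
    [-0.22,0,0.13],
    [-0.24,0,0.14],
    [-0.24,0,0.14],
    [-0.24,0,0.14]
  ],
  "dr": [
    [0,0,0],
    [0,0,0],
    [0,0,0],
    [0,0,0],
    [0,0,0],
    [0,0,0],
    [0,0,0],
    [0,0,0],
    [0,0,0],
    [0,0,0],
    [0,0,0],
    [0,0,0]
  ]
}}

```text
time: 26.95
eef_pos: [0.4809, 0.0692, 0.3148]
tcp_rot: [-0.698, 0.073, 0.708, 0.074]
contact_force: [-0.7, 0.5, 0.9]
opening: 0.001
```

Run:
```python
from h import *
r=cam("side"); cv2.imwrite("pics/e1.png",cv2.resize(r["img"][170:380,150:440,::-1],None,fx=2.7,fy=2.7,interpolation=cv2.INTER_CUBIC)); np.savez("s5.npz",**r)
w=cam("wrist"); cv2.imwrite("pics/e1w.png",w["img"][:,:,::-1]); np.savez("w5.npz",**w)
s=ctrl.get_state(); print(s["time"],s["eef_pos"],s["contact_force"])
```

```text
27.05 [0.48030774 0.06911581 0.31269755] [ 0.01808548  0.1405854  -0.32440515]
```

View pics/e1.png

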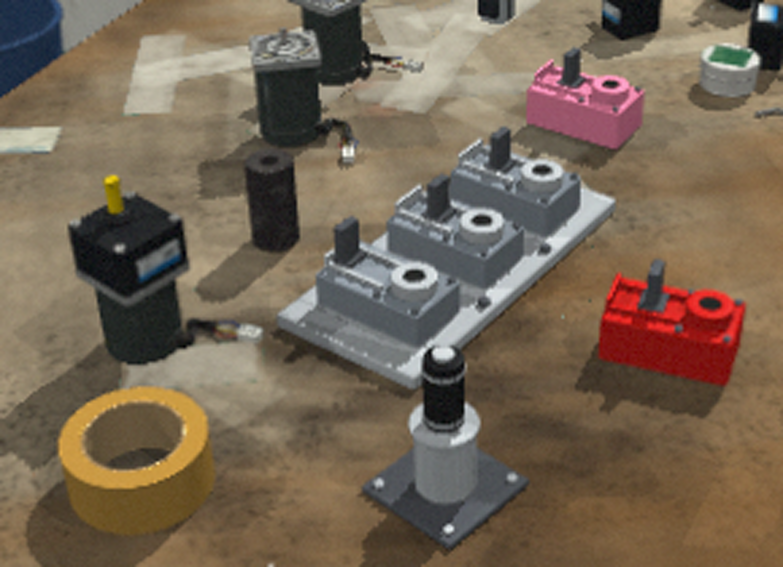

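View pics/e1w.png

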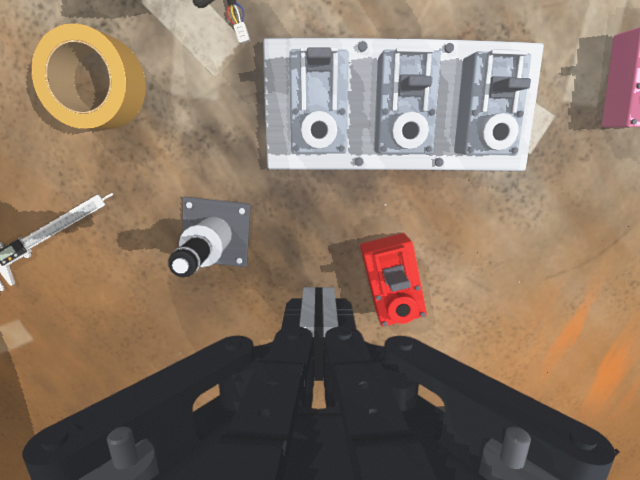

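The left tab is back (wrist view (320,56) against about (414,80) and (509,83) for the others), and the gauge hangs upright. I'll run a numeric check before handing in.

Run:
```python
from h import *
rx=np.array([.978,-.209]); ry=np.array([.209,.978])
S=dict(L=(.5597,.0518,.0605),M=(.5387,-.0458,.0616),R=(.518,-.1436,.0635))
for f in ("s3.npz","s5.npz"):
    r=dict(np.load(f)); C=cloud(r).reshape(-1,3)
    for k,(x,y,z) in S.items():
        d=C[:,:2]-[x,y]; a=d@rx; b=d@ry
        m=(a>.03)&(a<.09)&(abs(b)<.014)&(C[:,2]>z+.012)&(C[:,2]<z+.03)
        print(f,k,m.sum(),a[m].mean().round(4),np.percentile(a[m],[5,95]).round(4))
for f in ("side.npz","s5.npz"):
    r=dict(np.load(f));C=cloud(r).reshape(-1,3); d=np.hypot(*(C[:,:2]-[.46,.216]).T)
    m=(d<.03)&(C[:,2]>.08); m2=m&(C[:,2]>.115); m1=m&(C[:,2]<.095); print(f,C[m,2].max().round(4),C[m2].mean(0).round(4),C[m1].mean(0).round(4))
```

```text
s3.npz L 65 0.0435 [0.0395 0.0488]
s3.npz M 58 0.0444 [0.0404 0.0506]
s3.npz R 49 0.0444 [0.0405 0.0498]
s5.npz L 65 0.0682 [0.0647 0.0741]
s5.npz M 57 0.0439 [0.0405 0.0495]
s5.npz R 48 0.0443 [0.0399 0.0505]
side.npz 0.1335 [0.4566 0.223  0.1257] [0.454  0.228  0.0873]
s5.npz 0.1347 [0.4572 0.2232 0.1258] [0.4549 0.2282 0.0874]
```

Left tab moved 24.7 mm, the others did not move, and the gauge is where it began. Handing in.

```bash
python3 -c "
from plant import ctrl
print(ctrl.sign_off()); print(ctrl.get_state()['time'])"
```

```text
the job is handed in; nothing more can be done
None
the job is handed in; nothing more can be done
```

The left mount is the soft one. Its reject tab is now back at its stop, the gauge is in its holder again, and I handed the job in at about 27 s; no verdict was reported.

- **Middle mount:** firm. The force rose about 1.4 N/mm from first contact, to roughly 10 N. I stopped there, so the foot was at most just on the rim.
- **Left mount:** soft. It gave only about 1 N over the first 5 to 6 mm, then about 3.3 N/mm once the foot met the rim. I held it for about 0.8 s at roughly 8.5 N, which puts the foot at about 2 mm by force, well under the 4.2 mm limit.
- **Right mount:** not pressed, since only one mount is soft and the left one was clear.

**Last checks:**
- **Tabs:** the camera depth shows the left tab moved 24.7 mm and the other two moved less than 1 mm.
- **Gauge:** it stands upright in the holder, within about 1 mm of where it started.
- **Surroundings:** the bystanders look undisturbed by eye; I did not measure them again.
- **Arm:** it was clear of everything at hand-in.

No check failed or disagreed.

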